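# Load the cells into a pepper mill and try it over the bowl

## Task

Drop the two orange battery cells one at a time, button end up, fully into the two holes in the top of the open pepper mill while it stands in its dock. Then draw the mill straight up out of the dock and try its tilt start: lean it over about 45 degrees with its foot (the plain steel end) over the stone-grey bowl and some 10 to 15 cm above the rim, the cells still in it, and finish while holding it there in the gripper. Do not shift the bowl, the honey jar or the mug.

Things in the scene. Friction and masses are not known exactly. Their poses are not given: they have to be found in the camera images.
- cell_a: AA battery cell, 14.5 mm diameter, 50.5 mm long, 25 g, orange, black near the top (from 36 mm up), small brass button on top. Origin: centre of its underside; z along the cell to the button. Stands upright and loose in a tray socket, lower 14 mm sunk, so its top is 58.5 mm above the table; the other cell stands 60 mm away.
- cell_b: The second cell, the same as cell_a.
- tray: White battery tray with a grey foot, fixed; 62 x 118 mm, 22 mm high. Origin: centre of its underside; z up. Its two sockets lie at y = -30 mm (cell_a) and y = +30 mm (cell_b) in its frame, floor at z = 8 mm.
- mill: Capless pepper mill, rectangular, 34 (its x, the width to grip, anywhere above the dock) x 56 (y) x 125 mm (z), 0.19 to 0.31 kg, centre of mass about halfway up; lower 70 mm steel with amber windows, upper 55 mm blue with two holes in the top. Origin: centre of its underside (foot), z up. Stands upright and loose in the dock, foot 8 mm and top 133 mm above the table.
- mill_bore_1 (a point): Centre of the mouth of one hole in the top of the mill, at y = -13.5 mm, z = 125 mm in the frame of the mill; upright round hole, 19 mm diameter, small chamfer, 53 mm deep (floor 72 mm above the underside of the mill), so a cell goes in wholly and ends about 2.5 mm below the rim. Either cell may go in either hole.
- mill_bore_2 (a point): The same for the other hole, at y = +13.5 mm in the mill's frame.
- dock: Black rectangular cup, fixed, that holds the mill's foot; base plate 80 x 102 mm, cup 50 x 72 mm outside, 38 x 60 mm inside (2 mm play each side), floor 8 mm and rim 33 mm above the table. Origin: centre of its underside; z up; its x and y lie along the mill's at the start.
- bowl: Stone-grey bowl, 165 mm across the rim, 55 mm high, loose. Origin: centre of its underside.
- honey_jar: Honey jar with a red lid, 65 mm diameter, 100 mm high, loose bystander at the back of the table. Origin: centre of its underside.
- mug: White mug, 78 x 116 mm with its handle, 97 mm high, loose bystander at the back of the table. Origin: middle of the underside of its bounding box.

How it is judged:
By the outcome, as a careful person would: the job done as asked, in the order asked, and still so for the second after the job is handed in, while the arm keeps its last pose, push and grip.
It also fails if it takes over 64 s, if anything falls off the work surface, if the arm or the gripper's body presses on something with over 40 N, if the wrist force passes 120 N, or if a joint passes its speed limit or range.

## Robot

A 6-joint arm with a two-finger parallel gripper is mounted at the origin on the work surface; the furniture and walls round the work are solid. World frame = base frame: x ahead of the robot, y to its left, z up, the work surface at z = 0. Lengths are in m, angles in degrees, forces in N, time in s.
With the tool pointing down it reaches from about 0.4 to 0.825 m from the base axis. Payload 7 kg.
Tool frame: the origin (TCP) lies midway between the tips of the shut fingers; the grasp point (between the pads) lies 19 mm behind it; z points along the fingers, y is the line along which they close (so a half turn about z gives the same grasp; the last joint's range is limited). The gripper opens to 88 mm and grips with 3 to 60 N. Pads are 19 mm wide; open, the fingers measure 130 mm over their backs; the gripper's body (78 mm by 193 mm) begins 47 mm behind the grasp point.
Start: joints at [-52.133, 20.546, 0.682, 0, -70.136, -16.507], TCP at [0.246, -0.629, 0.19] pointing down, gripper open.
Joint ranges: [-176.03, 176.03], [-82.01, 121.73], [-58.28, 71.71], [-173.87, 95.51], [-174.79, -0.11], [-173.66, 173.66]. Speed limits (degrees/s): [136.94, 136.94, 172.46, 180, 180, 180].

## Interface

Orientations are given as [roll, pitch, yaw] about the fixed x, y, z axes, in that order (R = Rz(yaw) Ry(pitch) Rx(roll)).
In Python, from plant import r gives the robot as it stands.
- The arm moves only by the tool carry_out, never from a script. Its argument "deltas" is a list of rows, each a list of 3 entries, a list of its own where there are three numbers: the opening, from 0 (shut) to 1 (fully open), then the shift along the tool's x, y, z in mm, then the turn, a rotation vector about the tool's x, y, z in rad. In form: [[gripper, [tx, ty, tz], [rx, ry, rz]], ...]. A call has 1 to 12 rows; each row is the pose to reach, as a shift and turn from the pose commanded when the call began, along the tool's axes at that moment; what a row does not reach only later rows make up. A row lasts 1/10 s, in which the tool goes at most 50 mm and 8.59 degrees, less where a joint would pass 70% of its speed; a pose out of reach is approached as far as the arm can. A call with a gripper value outside its range is refused whole. The fingers move at their own pace and stop on an object; "squeeze" is the grip in N (left out, the last holds). Time passes only in rows, so rows that repeat a pose let the fingers close. It gives the time, the measured TCP pose, the force, the opening and the grip force at its end, in the units of the state.
- r.get_state(): the state, without advancing time (a new reading comes with each control period).
- r.capture(name): name is "scene" or "top"; returns (picture, depth): 400x640x3 uint8, red, green, blue; 400x640 float32, m along the optical axis (not along the pixel's ray), 0 where there is no reading.
- r.get_calibration(name): a dict with "fov_y" (degrees; the focal length in pixels is half the picture's height over the tangent of half this angle, whatever the lens; pixels are square), "cx", "cy" (the principal point, pixels), "view" (4x4, takes a point from world to camera coordinates). Camera axes: x right, y down, z forward; pixel columns grow to the right and rows downward; lengths in m; the calibration is good to about 2 mm. A picture is of the moment at which its call begins. get_calibration takes no time and is no camera call.
- r.close_job(): hands the job in; it is judged then, once.
The state is a dict: "time_s": time; "joints": joint angles; "qd": joint speeds; "joint_torque": joint torques, N m; "tcp_pos": TCP position; "eef_rot": TCP orientation; "contact_force": force on the tool from outside, world axes, zero at the start; "moment": the same for the moment, N m; "gripper_width": finger opening in m; "gripper_force": force on a finger pad.
Only numpy, scipy, OpenCV 4.12 (cv2) and the standard library are available. Lean on these libraries where they do the work, as an engineer would, in place of code of your own. Each camera call takes 0.05 s, during which the arm holds its last target. There are 200 camera calls.

## Working session

There is one attempt and no reset: what is moved stays moved. The work goes in short steps, Python scripts to look and compute and a tool call to move; the robot and the scene stay as the last step left them, time stands still between calls to the robot, and variables do not carry over. Pictures are saved under pics/ and viewed, at most 10 in all, crops included, and the job is handed in when it is done.

Besides the shell and the picture viewer there is one more tool, called after "Emit:" as name(argument=value, ...) on one line, values as JSON. carry_out: Moves the arm, as the interface text tells. Its arguments: {"type":"object","properties":{"deltas":{"type":"array"},"squeeze":{"type":"number"}},"required":["deltas"]}

```bash
mkdir -p pics; ls; python3 - <<'E'
from plant import r
import cv2,numpy as np
print(r.get_state())
for n in ("scene","top"):
    p,d=r.capture(n); cv2.imwrite(f"pics/{n}0.png",p[:,:,::-1]); np.savez(f"{n}0.npz",p=p,d=d)
    c=r.get_calibration(n); print(n,c["fov_y"],c["cx"],c["cy"],np.round(c["view"],4).tolist(), (d>0).mean())
E
```

```text
pics
{'time_s': 0.0, 'joints': array([-5.21339897e+01,  2.05915119e+01,  6.34425348e-01, -2.08686443e-02,
       -7.01369911e+01, -1.65061895e+01]), 'qd': array([ 0.06201432,  0.05468582,  0.0756645 , -0.07240011,  0.0279111 ,
        0.06545758]), 'joint_torque': array([-6.37036428e-04, -5.82716954e+01,  2.93052721e+01,  6.99712291e+00,
        6.82882121e-03, -1.67053158e-04]), 'tcp_pos': array([ 0.24561477, -0.62813223,  0.18932448]), 'eef_rot': array([ 1.79904225e+02, -7.92249909e-03, -1.58647279e+02]), 'contact_force': array([-0.14186735, -0.23837763, -0.30606906]), 'moment': array([ 0.05382193, -0.0391336 , -0.00079682]), 'gripper_force': 0.0, 'gripper_width': 0.08759312924668508}
scene 44.413721530047916 323.0783564669014 207.12163675768053 [[-0.5558, -0.8313, 0.0073, 0.2599], [-0.6052, 0.3985, -0.6891, 0.4197], [0.57, -0.3874, -0.7246, 1.0235], [0.0, 0.0, 0.0, 1.0]] 0.9960390625
top 47.9647491411272 323.58239398549466 199.26979408358383 [[0.0181, -0.9997, 0.0135, -0.0387], [-0.9896, -0.0199, -0.1428, 0.5533], [0.143, -0.0108, -0.9897, 1.1835], [0.0, 0.0, 0.0, 1.0]] 0.9959609375
```

View pics/scene0.png

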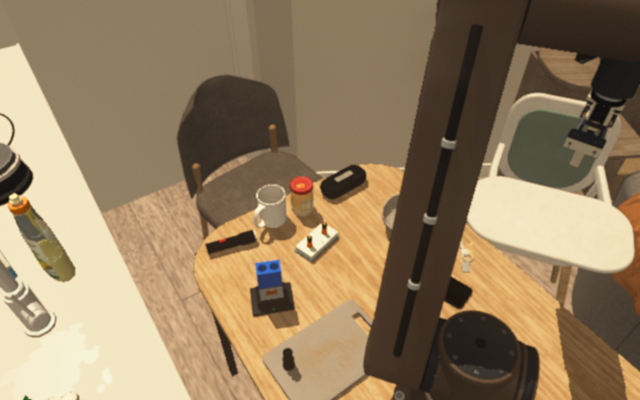

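View pics/top0.png

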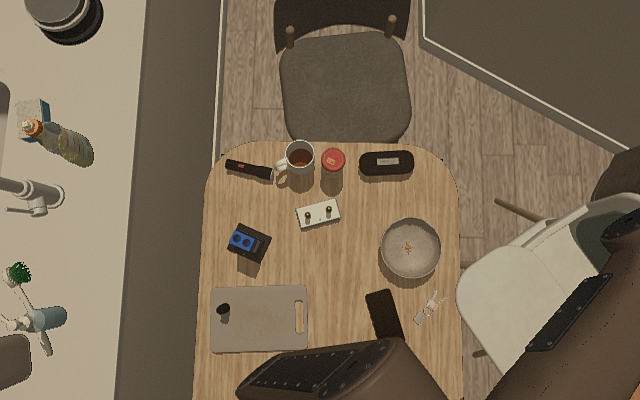

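The top view shows the tray at about (318,214) with cells at (308,217) and (328,210). The mill's blue top is at (242,240) and the bowl at (411,248). In the scene view the mill is at (268,275) and the cells at (310,243) and (324,230). The jar and mug stand at the back.

```bash
cat > h.py <<'E'
import numpy as np,cv2
from plant import r
def cal(n):
    c=r.get_calibration(n); V=np.array(c["view"]); f=200/np.tan(np.radians(c["fov_y"]/2)); return c["cx"],c["cy"],f,V[:3,:3],V[:3,3]
def ray(n,u,v):
    cx,cy,f,R,t=cal(n); d=np.stack([(np.asarray(u,float)-cx)/f,(np.asarray(v,float)-cy)/f,np.ones(np.shape(u))],-1)
    return -R.T@t, d@R
def plane(n,u,v,z):
    o,d=ray(n,u,v); return o+d*((z-o[2])/d[...,2])[...,None]
def cloud(n,d):
    v,u=np.mgrid[:400,:640]; o,w=ray(n,u,v); return o+w*d[...,None]
def tri(a,b):
    o1,d1=ray("scene",*a);o2,d2=ray("top",*b)
    A=np.stack([d1,-d2],1); s=np.linalg.lstsq(A,o2-o1,rcond=None)[0]
    p,q=o1+s[0]*d1,o2+s[1]*d2; return (p+q)/2,np.linalg.norm(p-q)
E
python3 - <<'E'
from h import *
for n in("scene","top"):
    z=np.load(n+"0.npz");p=z["p"];P=cloud(n,z["d"]);h=cv2.cvtColor(p,cv2.COLOR_RGB2HSV)
    b=(h[...,0]>100)&(h[...,0]<130)&(h[...,1]>120)&(P[...,0]>.3)&(P[...,0]<1)&(abs(P[...,1])<.6)&(P[...,2]>.03)
    print(n,"blue",b.sum(),P[b].min(0),P[b].max(0))
    t=b&(P[...,2]>.122); m=cv2.morphologyEx(t.astype(np.uint8),cv2.MORPH_CLOSE,np.ones((7,7)));
    vv,uu=np.nonzero(m); print("top rect px",cv2.minAreaRect(np.stack([uu,vv],1).astype(np.float32)))
    Q=plane(n,uu,vv,.133); rc=cv2.minAreaRect((Q[:,:2]*1000).astype(np.float32)); print("world",rc,"medz",np.median(P[t][:,2]))
    # holes
    hole=(m>0)&~t|((m>0)&(h[...,2]<110)); k,l,s,c=cv2.connectedComponentsWithStats(hole.astype(np.uint8))
    for i in range(1,k):
        if s[i,4]>8: print(" hole",s[i],c[i],plane(n,*c[i],.133))
    # cells region by height above tray
    reg=(P[...,2]>.03)&(P[...,2]<.075)&(P[...,0]>.5)&(P[...,0]<.8)&(P[...,1]>-.1)&(P[...,1]<.2)
    k,l,s,c=cv2.connectedComponentsWithStats(reg.astype(np.uint8))
    for i in range(1,k):
        if s[i,4]>8: print(" comp",s[i],c[i],P[l==i].mean(0),P[l==i].max(0))
    tb=(abs(P[...,2]-.0)<.01)&(P[...,0]>.4)&(P[...,0]<.8)&(abs(P[...,1])<.2); print("table z",np.median(P[tb][:,2]))
    wh=(h[...,1]<50)&(h[...,2]>150)&(abs(P[...,2]-.022)<.012)&(P[...,0]>.5)&(P[...,0]<.85)&(abs(P[...,1])<.25)
    k,l,s,c=cv2.connectedComponentsWithStats(wh.astype(np.uint8)); i=1+s[1:,4].argmax(); vv,uu=np.nonzero(l==i)
    print("tray",cv2.minAreaRect((plane(n,uu,vv,.022)[:,:2]*1000).astype(np.float32)),np.median(P[l==i][:,2]))
    bw=(P[...,2]>.045)&(P[...,2]<.065)&(P[...,1]<-.1)&(P[...,1]>-.4)&(P[...,0]>.35)&(P[...,0]<.75)
    vv,uu=np.nonzero(bw); print("bowl",cv2.minEnclosingCircle((P[bw][:,:2]*1000).astype(np.float32)))
    x0,y0,w=((240,195,130),(210,180,150))[n=="top"]
    x0,y0,w,hh=((235,215,120,100),(220,190,130,80))[n=="top"]
    cv2.imwrite(f"pics/c_{n}.png",cv2.resize(p[y0:y0+hh,x0:x0+w,::-1],None,fx=6,fy=6,interpolation=cv2.INTER_CUBIC))
E
```

```text
scene blue 533 [0.40683135 0.14632313 0.08202117] [0.45666849 0.20508325 0.13672401]
top rect px ((267.86065673828125, 269.0708923339844), (15.229619979858398, 22.94332504272461), 81.46923065185547)
world ((428.3863220214844, 176.72805786132812), (51.085365295410156, 42.587886810302734), 67.3128433227539) medz 0.13226918161434753
 hole [258 265   8   7  40] [261.825 268.375] [0.4374043 0.1873878 0.133    ]
 hole [270 264   8   6  35] [273.74285714 266.57142857] [0.4269866  0.16250066 0.133     ]
 hole [258 273  22   5  61] [268.78688525 275.01639344] [0.41282759 0.18329442 0.133     ]
 comp [259 191  25  13 235] [271.0212766  196.98723404] [0.69360178 0.02440526 0.05506285] [0.70500101 0.06290312 0.07494599]
 comp [291 192  23  19 262] [302.29389313 201.74427481] [ 0.63152441 -0.03970886  0.0530685 ] [ 0.66534589 -0.01873508  0.07492338]
 comp [260 203  27  20 289] [273.88581315 213.92041522] [0.63612248 0.04838173 0.05153878] [0.66952865 0.07687151 0.07485299]
 comp [254 217   7  11  45] [256.22222222 222.08888889] [0.63321607 0.10385489 0.05509758] [0.64035464 0.10894752 0.07483111
[... 1510 characters left out ...]
   7  20] [276.1  168.15] [0.63477979 0.10245244 0.05298632] [0.6416672  0.10698152 0.07331744]
 comp [321 165  23  11  76] [331.31578947 171.85526316] [ 0.62767248 -0.04758397  0.0530193 ] [ 0.64453916 -0.01919268  0.07455643]
 comp [326 206   6   6  27] [328.40740741 208.74074074] [ 0.52664989 -0.04137677  0.05266766] [ 0.53366804 -0.03485294  0.0601224 ]
 comp [305 212   5   6  26] [307.  214.5] [0.50975552 0.01564857 0.05475626] [0.51676356 0.02097267 0.0601853 ]
table z -0.0007984417115503017
tray ((519.5066528320312, -12.746063232421875), (52.69269561767578, 109.89903259277344), 16.536571502685547) 0.021055916899187732
bowl ((511.45086669921875, -222.07797241210938), 173.7705535888672)
```

View pics/c_top.png

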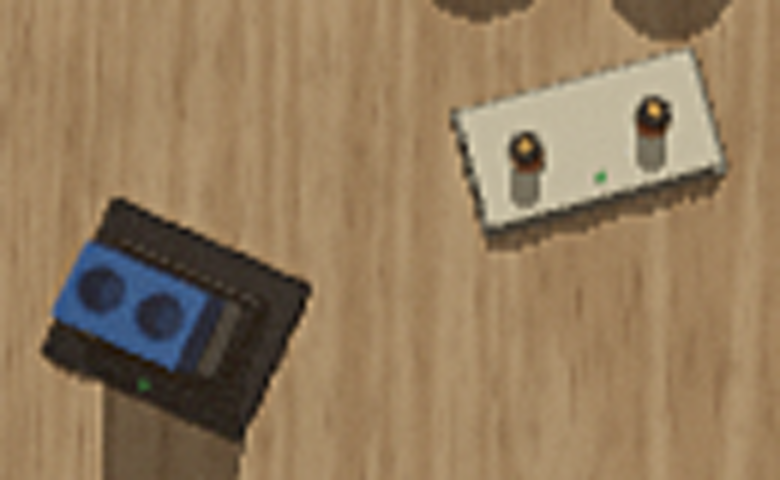

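View pics/c_scene.png

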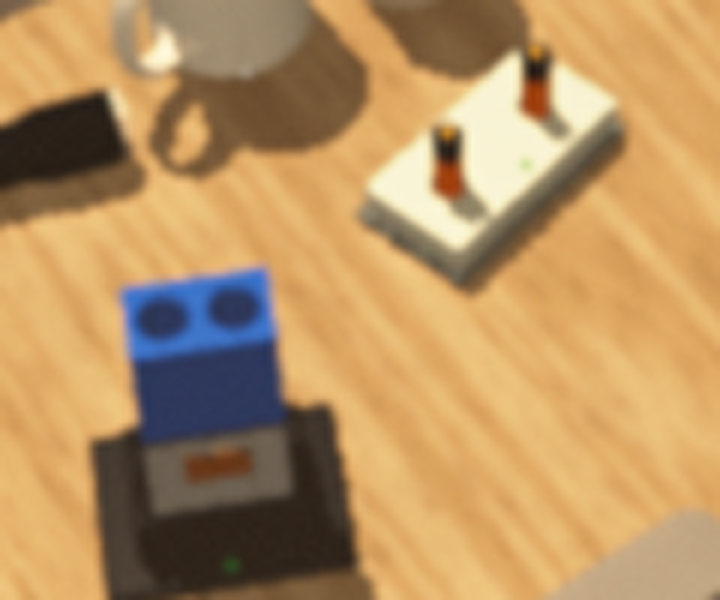

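Top crop: the holes are clear dark discs at crop (102,290) and (160,317), and the brass buttons at (526,148) and (654,110). Scene crop: the buttons are at (447,133) and (537,52), and the holes at (161,320) and (235,308). Next I'll refine these by triangulation.

```bash
python3 - <<'E'
from h import *
I={n:np.load(n+"0.npz") for n in("scene","top")}
g={"scene":[(309.4,237.1),(324.4,223.6)],"top":[(307.6,214.6),(328.9,208.3)]}
B={}
for n in I:
    p=I[n]["p"].astype(float)
    for i,(u,v) in enumerate(g[n]):
        u0,v0=int(round(u)),int(round(v)); s=p[v0-2:v0+3,u0-2:u0+3]
        w=np.clip((s[...,0]-90),0,None)*(s[...,1]>70)*(s[...,0]-s[...,2]>40)*(s[...,1]>.5*s[...,0])
        yy,xx=np.mgrid[v0-2:v0+3,u0-2:u0+3]; B[n,i]=((w*xx).sum()/w.sum(),(w*yy).sum()/w.sum()); print(n,i,B[n,i],plane(n,*B[n,i],.0585))
for i in(0,1): print("button",tri(B["scene",i],B["top",i]))
for a,b in (((261.825,268.375),(236.364,237.836)),((273.743,266.575),(246.038,242.434))): print("hole",tri(a,b))
# bowl rim: grey region in top, outer contour
p=I["top"]["p"];P=cloud("top",I["top"]["d"])
bw=np.zeros((400,640),np.uint8); bw[:]=(P[...,2]>.02)&(P[...,2]<.08); bw[:,:370]=0;bw[:,455:]=0;bw[:205]=0;bw[285:]=0
bw=cv2.morphologyEx(bw,cv2.MORPH_OPEN,np.ones((3,3)))
vv,uu=np.nonzero(bw); Q=plane("top",uu,vv,.055); print("bowl",cv2.minEnclosingCircle((Q[:,:2]*1000).astype(np.float32)),P[bw>0].max(0))
# tray from depth-based mask
for n in I:
    P=cloud(n,I[n]["d"]); m=(abs(P[...,2]-.022)<.005)&(P[...,0]>.46)&(P[...,0]<.58)&(P[...,1]>-.09)&(P[...,1]<.06)
    print("tray",n,cv2.minAreaRect((P[m][:,:2]*1000).astype(np.float32)))
    m=(abs(P[...,2]-.0585)<.004)&(P[...,0]>.46)&(P[...,0]<.58)&(P[...,1]>-.09)&(P[...,1]<.06)
    for s in(-1,1):
        q=P[m&((P[...,1]+.0127)*s>0)]; print(" celltop",s,(q.min(0)+q.max(0))/2,len(q))
    m=(abs(P[...,2]-.133)<.006)&(P[...,0]>.38)&(P[...,0]<.5)&(P[...,1]>.12)&(P[...,1]<.23)
    print("mill top",n,cv2.minAreaRect((P[m][:,:2]*1000).astype(np.float32)))
    m=(abs(P[...,2]-.033)<.004)&(P[...,0]>.36)&(P[...,0]<.5)&(P[...,1]>.1)&(P[...,1]<.25)
    print("dock rim",n,cv2.minAreaRect((P[m][:,:2]*1000).astype(np.float32)))
E
```

```text
scene 0 (np.float64(309.01785714285717), np.float64(235.83997252747253)) [0.51316119 0.01385235 0.0585    ]
scene 1 (np.float64(324.27813953488373), np.float64(223.02697674418604)) [ 0.52829    -0.04387341  0.0585    ]
top 0 (np.float64(307.4453781512605), np.float64(214.0952380952381)) [0.51045715 0.01439255 0.0585    ]
top 1 (np.float64(328.5242966751918), np.float64(207.7774936061381)) [ 0.52853937 -0.04152059  0.0585    ]
button (array([0.51048532, 0.01479696, 0.06165261]), np.float64(0.001217680373870675))
button (array([ 0.5277    , -0.042263  ,  0.06020377]), np.float64(0.001996796099057803))
hole (array([0.43953915, 0.18704633, 0.1304577 ]), np.float64(0.0010494688689838803))
hole (array([0.42854145, 0.16242404, 0.1313217 ]), np.float64(0.0012037507790232762))
bowl ((427.9367980957031, -261.21856689453125), 82.29572296142578) [ 0.50924144 -0.17954018  0.06037927]
tray scene ((517.2999267578125, -14.11996841430664), (56.61711502075195, 113.8271484375), 16.611539840698242)
 celltop -1 [ 0.52539706 -0.0428338   0.0578008 ] 13
 celltop 1 [0.50875435 0.01515402 0.05733665] 17
mill top scene ((432.51776123046875, 174.16148376464844), (56.07545852661133, 38.283966064453125), 66.14469909667969)
dock rim scene ((431.1755676269531, 174.43841552734375), (71.71604919433594, 53.171627044677734), 67.5240707397461)
tray top ((519.0087280273438, -12.997505187988281), (54.547340393066406, 110.04393768310547), 16.559526443481445)
 celltop -1 [ 0.52826839 -0.04157458  0.05737847] 15
 celltop 1 [0.51098404 0.01556627 0.05740743] 18
mill top top ((433.4792785644531, 175.36643981933594), (56.66059875488281, 33.935096740722656), 67.25716400146484)
dock rim top ((432.82269287109375, 174.30482482910156), (70.32331085205078, 49.82254409790039), 66.5088119506836)
```

Measurements agree with the given sizes:
- Tray centre (0.5185, -0.0135), yaw 16.6°. Cells at (0.510, 0.015) and (0.5275, -0.042).
- Mill centre (0.433, 0.175), y-axis at 67°.
- Bowl centre (0.428, -0.261), radius 82 mm.

Now the planning helper.

```bash
cat > d.py <<'E'
import sys,json,numpy as np
from scipy.spatial.transform import Rotation as R
# usage: d.py x y z roll pitch yaw  -> delta in tool axes from commanded pose (cmd.json: pos mm, quat)
# d.py apply tx ty tz rx ry rz -> update commanded pose
c=json.load(open("cmd.json")); p=np.array(c["p"]); q=R.from_quat(c["q"]); a=sys.argv[1:]
if a[0]=="apply":
    v=list(map(float,a[1:])); p=p+q.apply(v[:3]); q=q*R.from_rotvec(v[3:])
    json.dump({"p":p.tolist(),"q":q.as_quat().tolist()},open("cmd.json","w")); print("cmd",p.round(1),q.as_euler("xyz",degrees=True).round(2))
else:
    for i in range(0,len(a),6):
        v=list(map(float,a[i:i+6])); t=R.from_euler("xyz",v[3:],degrees=True)
        print((q.inv().apply(np.array(v[:3])-p)).round(1).tolist(),(q.inv()*t).as_rotvec().round(4).tolist())
E
python3 -c "
import json;from scipy.spatial.transform import Rotation as R
json.dump({'p':[246,-629,190],'q':R.from_euler('xyz',[180,0,-158.64],degrees=True).as_quat().tolist()},open('cmd.json','w'))"
python3 d.py 510 15 190 180 0 -73.4 510 15 90 180 0 -73.4
```

```text
[-480.4, 503.6, 0.0] [0.0, 0.0, -1.4877]
[-480.4, 503.6, 100.0] [0.0, 0.0, -1.4877]
```

Emit:
carry_out(deltas=[[0.6, [-40, 42, 0], [0, 0, -0.12]], [0.6, [-80, 84, 0], [0, 0, -0.25]], [0.6, [-120, 126, 0], [0, 0, -0.37]], [0.6, [-160, 168, 0], [0, 0, -0.5]], [0.6, [-200, 210, 0], [0, 0, -0.62]], [0.6, [-240, 252, 0], [0, 0, -0.74]], [0.6, [-280, 294, 0], [0, 0, -0.87]], [0.6, [-320, 336, 0], [0, 0, -1.0]], [0.6, [-360, 378, 0], [0, 0, -1.12]], [0.6, [-400, 420, 0], [0, 0, -1.25]], [0.6, [-440, 462, 0], [0, 0, -1.37]], [0.6, [-480.4, 503.6, 0], [0, 0, -1.4877]]], squeeze=20)

```text
time_s: 1.3
tcp_pos: [0.4733, -0.0712, 0.1904]
eef_rot: [-180.0, 0.0, -73.1]
contact_force: [1.9, -0.1, 0.3]
gripper_width: 0.0529
gripper_force: 0.0
```

```bash
python3 d.py apply -480.4 503.6 0 0 0 -1.4877; python3 d.py 510 15 80 180 0 -73.4
```

```text
cmd [510.  15. 190.] [180.    0.  -73.4]
[-0.0, -0.0, 110.0] [-0.0, 0.0, -0.0]
```

Emit:
carry_out(deltas=[[0.6, [0, 0, 0], [0, 0, 0]], [0.6, [0, 0, 0], [0, 0, 0]], [0.6, [0, 0, 0], [0, 0, 0]]])

```text
time_s: 1.6
tcp_pos: [0.4726, -0.0738, 0.19]
eef_rot: [180.0, 0.0, -73.5]
contact_force: [0.1, 0.5, -1.0]
gripper_width: 0.0525
gripper_force: 0.0
```

```bash
cat > s.py <<'E'
import sys,json;from scipy.spatial.transform import Rotation as R
v=list(map(float,sys.argv[1:]));json.dump({'p':v[:3],'q':R.from_euler('xyz',v[3:],degrees=True).as_quat().tolist()},open('cmd.json','w'))
E
python3 s.py 472.6 -73.8 190 180 0 -73.4; python3 d.py 510 15 190 180 0 -73.4  510 15 80 180 0 -73.4
```

```text
[-74.4, -61.2, -0.0] [0.0, 0.0, 0.0]
[-74.4, -61.2, 110.0] [0.0, 0.0, 0.0]
```

Emit:
carry_out(deltas=[[0.6, [-25, -20, 0], [0, 0, 0]], [0.6, [-50, -40, 0], [0, 0, 0]], [0.6, [-74.4, -61.2, 10], [0, 0, 0]], [0.6, [-74.4, -61.2, 45], [0, 0, 0]], [0.6, [-74.4, -61.2, 75], [0, 0, 0]], [0.6, [-74.4, -61.2, 100], [0, 0, 0]], [0.6, [-74.4, -61.2, 110], [0, 0, 0]], [0.6, [-74.4, -61.2, 110], [0, 0, 0]], [0.6, [-74.4, -61.2, 110], [0, 0, 0]]])

```text
time_s: 2.5
tcp_pos: [0.5112, 0.0148, 0.0813]
eef_rot: [-179.9, -0.0, -73.5]
contact_force: [-0.5, 0.2, 0.9]
gripper_width: 0.0526
gripper_force: 0.0
```

```bash
python3 - <<'E'
from h import *
print(r.get_state()["tcp_pos"])
ims=[]
for n,(x0,y0) in (("scene",(275,190)),("top",(280,180))):
    p,d=r.capture(n); ims.append(cv2.resize(p[y0:y0+70,x0:x0+66,::-1],None,fx=6,fy=6,interpolation=cv2.INTER_CUBIC))
cv2.imwrite("pics/a1.png",np.hstack(ims))
E
```

```text
[0.5112334  0.01482854 0.08128781]
```

View pics/a1.png

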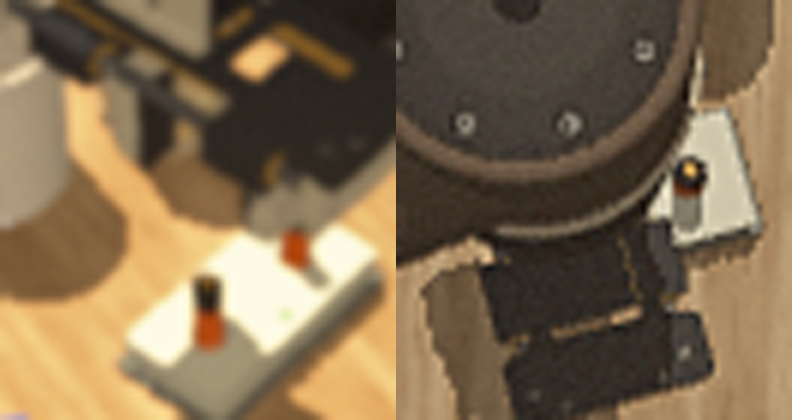

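```bash
cat >> h.py <<'E'
def proj(n,X):
    cx,cy,f,R,t=cal(n); c=np.asarray(X)@R.T+t; return np.stack([f*c[...,0]/c[...,2]+cx,f*c[...,1]/c[...,2]+cy],-1)
E
python3 - <<'E'
from h import *
for n in("scene","top"):
    print(n,proj(n,[[.511,.0148,.081],[.51,.0153,.0585],[.51+.03*.958,.0153+.03*.286,.081],[.51-.03*.958,.0153-.03*.286,.081]]).round(1), (-cal(n)[3].T@cal(n)[4]).round(3))
I=np.load("scene0.npz");P=cloud("scene",I["d"]);m=(P[...,2]>.08)&(P[...,2]<.104)&(P[...,0]>.58)&(P[...,0]<.8)&(abs(P[...,1])<.15)
k,l,s,c=cv2.connectedComponentsWithStats(m.astype(np.uint8))
for i in range(1,k):
    if s[i,4]>15: print(P[l==i].min(0),P[l==i].max(0))
E
python3 s.py 510 15 80 180 0 -73.4; python3 d.py 510 15 80 180 0 -163.4
```

```text
scene [[309.  230.8]
 [309.2 236.9]
 [300.3 225.5]
 [318.1 237. ]] [-0.185  0.445  1.029]
top [[307.1 212.9]
 [307.1 214.3]
 [303.9 202.4]
 [309.9 224.3]] [ 0.379 -0.015  1.251]
[ 0.61741084 -0.08309719  0.08010819] [ 0.68287816 -0.01819746  0.10392414]
[ 0.6252122  -0.00156039  0.08006529] [0.70614949 0.10339337 0.10034591]
[0.0, 0.0, 0.0] [0.0, -0.0, 1.5708]
```

```bash
python3 - <<'E'
from h import *
print(r.get_state()["tcp_pos"],r.get_state()["eef_rot"],r.get_state()["joints"])
p,d=r.capture("scene");P=cloud("scene",d)
for v in range(200,242,3):
    print(v,[tuple((P[v,u]*1000).astype(int)) for u in range(297,330,4)])
cv2.imwrite("pics/a2.png",cv2.resize(p[60:260,230:430,::-1],None,fx=3,fy=3,interpolation=cv2.INTER_CUBIC))
E
```

```text
[0.51156934 0.01539229 0.08171816] [-1.79857648e+02  1.60563229e-03 -7.34310272e+01] [ 2.37467358e+01  1.09670394e+01 -2.82968624e+01  2.09578163e-02
 -5.05946629e+01 -7.19104908e+00]
200 [(np.int64(534), np.int64(32), np.int64(183)), (np.int64(541), np.int64(17), np.int64(168)), (np.int64(490), np.int64(36), np.int64(222)), (np.int64(480), np.int64(32), np.int64(229)), (np.int64(482), np.int64(20), np.int64(220)), (np.int64(658), np.int64(-106), np.int64(0)), (np.int64(653), np.int64(-116), np.int64(-1)), (np.int64(477), np.int64(-10), np.int64(207)), (np.int64(471), np.int64(-17), np.int64(208))]
203 [(np.int64(510), np.int64(46), np.int64(202)), (np.int64(536), np.int64(20), np.int64(164)), (np.int64(624), np.int64(-43), np.int64(52)), (np.int64(480), np.int64(32), np.int64(218)), (np.int64(470), np.int64(27), np.int64(225)), (np.int64(465), np.int64(19), np.int64(224)), (np.int64(475), np.int64(2), np.int64(206)), (np.int64(470), np.int64(-5), np.int64(206)), (np.int64(465), np.int64(-13), np.int64(206))]
206 [(np.int64(535), np.int64(32), np.int64(161)), (np.int64(500), np.int64
[... 4201 characters left out ...]
p.int64(-1)), (np.int64(516), np.int64(12), np.int64(53)), (np.int64(532), np.int64(-10), np.int64(22)), (np.int64(527), np.int64(-19), np.int64(22)), (np.int64(520), np.int64(-28), np.int64(22)), (np.int64(516), np.int64(-38), np.int64(20)), (np.int64(506), np.int64(-44), np.int64(26))]
239 [(np.int64(562), np.int64(21), np.int64(1)), (np.int64(555), np.int64(13), np.int64(3)), (np.int64(538), np.int64(11), np.int64(18)), (np.int64(505), np.int64(19), np.int64(57)), (np.int64(522), np.int64(-4), np.int64(24)), (np.int64(516), np.int64(-13), np.int64(24)), (np.int64(515), np.int64(-25), np.int64(17)), (np.int64(506), np.int64(-31), np.int64(22)), (np.int64(500), np.int64(-41), np.int64(21))]
```

View pics/a2.png

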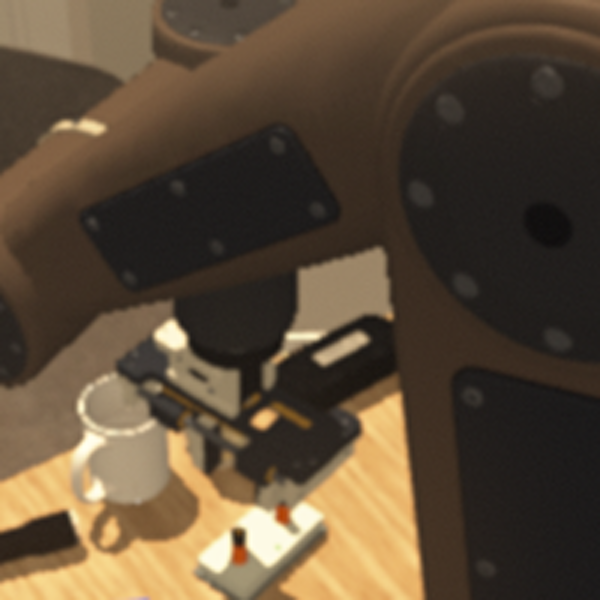

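The picture shows the gripper above the tray with its near fingertip at about (318,227). Depth puts that tip at z≈0.13, but the reported TCP z is 0.081. So the true tips seem about 47 mm higher than reported, and I'll check this by vision. I'll also turn 90° so the body stays clear of the jar and mug.

Emit:
carry_out(deltas=[[0.42, [0, 0, 0], [0, 0, 0.14]], [0.42, [0, 0, 0], [0, 0, 0.28]], [0.42, [0, 0, 0], [0, 0, 0.42]], [0.42, [0, 0, 0], [0, 0, 0.56]], [0.42, [0, 0, 0], [0, 0, 0.7]], [0.42, [0, 0, 0], [0, 0, 0.84]], [0.42, [0, 0, 0], [0, 0, 0.98]], [0.42, [0, 0, 0], [0, 0, 1.12]], [0.42, [0, 0, 0], [0, 0, 1.26]], [0.42, [0, 0, 0], [0, 0, 1.4]], [0.42, [0, 0, 0], [0, 0, 1.54]], [0.42, [0, 0, 0], [0, 0, 1.5708]]])

```text
time_s: 3.85
tcp_pos: [0.5111, 0.0157, 0.0813]
eef_rot: [180.0, 0.1, -163.7]
contact_force: [1.1, -0.5, 1.2]
gripper_width: 0.0364
gripper_force: 0.0
```

```bash
python3 s.py 510 15 80 180 0 -163.4; cat > tips.py <<'E'
from h import *
import sys
p,d=r.capture("scene");P=cloud("scene",d); s=r.get_state(); t=s["tcp_pos"]; print(t,s["eef_rot"],s["gripper_width"])
# points within 60 mm (xy) of tcp, above 65 mm
m=(np.hypot(P[...,0]-t[0],P[...,1]-t[1])<.06)&(P[...,2]>float(sys.argv[1]))&(P[...,2]<.19)
a=np.radians(s["eef_rot"][2]); ty=(P[...,0]-t[0])*np.sin(a)-(P[...,1]-t[1])*np.cos(a); tx=(P[...,0]-t[0])*np.cos(a)+(P[...,1]-t[1])*np.sin(a)
k,l,st,c=cv2.connectedComponentsWithStats(m.astype(np.uint8))
for i in range(1,k):
    if st[i,4]>6:
        q=l==i; z=P[q][:,2]; lo=q&(P[...,2]<np.percentile(z,25))
        print(st[i],"zmin/5%",z.min().round(4),np.percentile(z,5).round(4),"tx",np.percentile(tx[lo],[5,50,95]).round(3),"ty",np.percentile(ty[lo],[5,50,95]).round(3))
x,y=int(sys.argv[2]),int(sys.argv[3]);cv2.imwrite(sys.argv[4],cv2.resize(p[y:y+100,x:x+100,::-1],None,fx=6,fy=6,interpolation=cv2.INTER_CUBIC))
E
python3 tips.py .075 265 160 pics/a3.png
```

```text
[0.51109875 0.01567373 0.08130367] [ 1.79992001e+02  1.06812415e-01 -1.63615205e+02] 0.03675094085542746
[312 199   9   9  31] zmin/5% 0.1533 0.1558 tx [-0.006 -0.003  0.001] ty [-0.023 -0.02  -0.017]
[313 204  10  16  76] zmin/5% 0.1169 0.1205 tx [0.    0.011 0.015] ty [-0.031 -0.021 -0.018]
[299 221   9  10  69] zmin/5% 0.1163 0.1239 tx [0.001 0.011 0.014] ty [0.018 0.033 0.035]
```

View pics/a3.png

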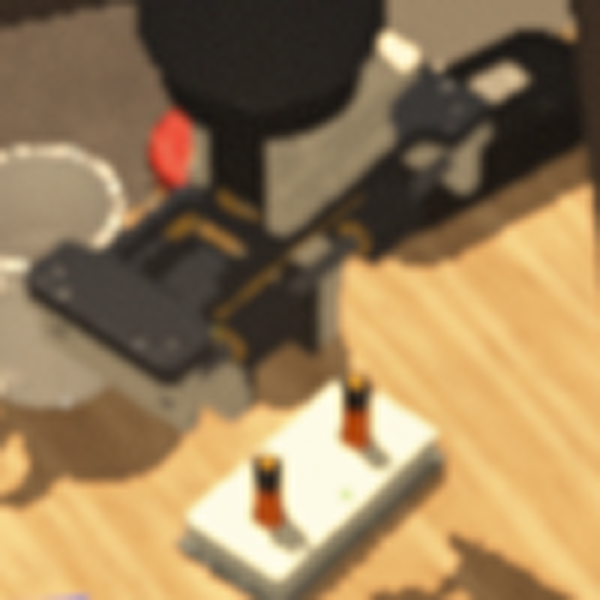

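The fingers straddle the cell line, which is good. Tip height depends on opening: about 0.118 at 37 mm and 0.13 at 53 mm. The fingers may swing on an arc, so I'll measure the tips at a cell-width opening.

Emit:
carry_out(deltas=[[0.17, [0, 0, 0], [0, 0, 0]], [0.17, [0, 0, 0], [0, 0, 0]], [0.17, [0, 0, 0], [0, 0, 0]], [0.17, [0, 0, 0], [0, 0, 0]], [0.17, [0, 0, 0], [0, 0, 0]]])

```text
time_s: 4.4
tcp_pos: [0.5105, 0.0155, 0.0803]
eef_rot: [180.0, 0.0, -163.4]
contact_force: [-0.6, -1.3, -1.0]
gripper_width: 0.0151
gripper_force: 0.0
```

```bash
python3 tips.py .065 265 160 pics/a4.png; python3 - <<'E'
import cv2,numpy as np
cv2.imwrite("pics/a4s.png",cv2.imread("pics/a4.png")[100:,:450])
E
```

```text
[0.51050657 0.01541731 0.08024715] [-1.79998727e+02 -4.82528115e-03 -1.63390834e+02] 0.015291671066374725
[314 202   5   3  11] zmin/5% 0.1769 0.1773 tx [0.006 0.009 0.011] ty [-0.014 -0.012 -0.011]
[301 205  24  24 132] zmin/5% 0.1151 0.1205 tx [-0.003  0.01   0.015] ty [-0.019 -0.007  0.023]
```

View pics/a4s.png

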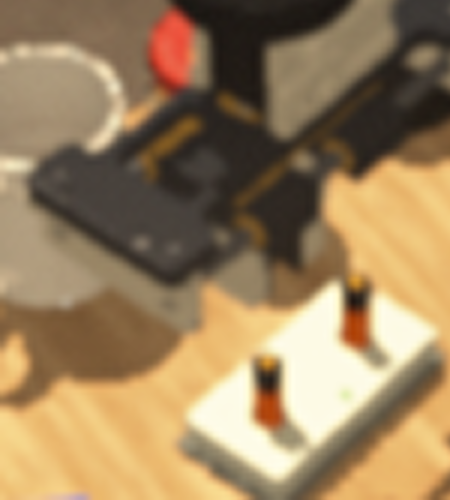

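```bash
python3 - <<'E'
from h import *
a=np.radians(-163.4);t=np.array([.5102,.0153])
for px in((296.7,230.8),(309.5,227)):
  for z in(.08,.1,.118,.13):
    q=plane("scene",*px,z)[:2]-t; print(px,z,"tx",round(1000*(q@[np.cos(a),np.sin(a)])),"ty",round(1000*(q@[np.sin(a),-np.cos(a)])))
print(proj("scene",[[.5102,.0153,z] for z in(.08,.118)]).round(1))
I=np.load("scene0.npz")
p,d=r.capture("scene");P=cloud("scene",d)
for u in (296,299,302,305,308,311,314): print(u,[(v,int(P[v,u,2]*1000)) for v in range(206,238,2)])
E
```

```text
(296.7, 230.8) 0.08 tx -25 ty 19
(296.7, 230.8) 0.1 tx -13 ty 31
(296.7, 230.8) 0.118 tx -3 ty 43
(296.7, 230.8) 0.13 tx 5 ty 50
(309.5, 227) 0.08 tx -9 ty -12
(309.5, 227) 0.1 tx 3 ty 1
(309.5, 227) 0.118 tx 13 ty 13
(309.5, 227) 0.13 tx 20 ty 21
[[309.1 231.4]
 [308.8 221.4]]
296 [(206, 207), (208, 200), (210, 190), (212, 229), (214, 225), (216, 225), (218, 227), (220, 223), (222, 224), (224, 215), (226, 207), (228, 197), (230, 192), (232, 184), (234, -2), (236, 1)]
299 [(206, 205), (208, 202), (210, 225), (212, 1028), (214, 224), (216, 225), (218, 225), (220, 217), (222, 199), (224, 0), (226, 0), (228, 3), (230, 2), (232, -1), (234, 1), (236, 1)]
302 [(206, 224), (208, 225), (210, 221), (212, 214), (214, 189), (216, 182), (218, 201), (220, 197), (222, 134), (224, 123), (226, 1), (228, -4), (230, 1), (232, 3), (234, 3), (236, 0)]
305 [(206, 225), (208, 218), (210, 209), (212, 205), (214, 195), (216, 202), (218, 196), (220, 150), (222, 145), (224, 135), (226, 123), (228, -3), (230, -2), (232, 0), (234, 2), (236, -2)]
308 [(206, 219), (208, 207), (210, 206), (212, 206), (214, 201), (216, 198), (218, 189), (220, 146), (222, 139), (224, 135), (226, 125), (228, 0), (230, 0), (232, -1), (234, -1), (236, 53)]
311 [(206, 205), (208, 204), (210, 202), (212, 209), (214, 204), (216, 199), (218, 192), (220, 0), (222, 0), (224, 0), (226, 4), (228, 0), (230, 0), (232, 1), (234, 21), (236, 55)]
314 [(206, 203), (208, 209), (210, 207), (212, 205), (214, 195), (216, 191), (218, 131), (220, 122), (222, 0), (224, 2), (226, 3), (228, -2), (230, 20), (232, 19), (234, 21), (236, 22)]
```

Rows 220–226 at u = 302–315 show the finger ends at z≈0.118, with the body bottom at 0.185, 67 mm above them as specified. So the true tip sits about 37 mm above the reported z. I'll descend by vision: open, go down 55 mm, and check.

Emit:
carry_out(deltas=[[0.42, [0, 0, 0], [0, 0, 0]], [0.42, [0, 0, 0], [0, 0, 0]], [0.42, [0, 0, 0], [0, 0, 0]], [0.42, [0, 0, 0], [0, 0, 0]], [0.42, [0, 0, 15], [0, 0, 0]], [0.42, [0, 0, 30], [0, 0, 0]], [0.42, [0, 0, 45], [0, 0, 0]], [0.42, [0, 0, 55], [0, 0, 0]], [0.42, [0, 0, 55], [0, 0, 0]], [0.42, [0, 0, 55], [0, 0, 0]]])

```text
time_s: 5.5
tcp_pos: [0.5107, 0.0155, 0.0255]
eef_rot: [-180.0, -0.0, -163.4]
contact_force: [0.7, 0.4, 0.6]
gripper_width: 0.0368
gripper_force: 0.0
```

```bash
python3 s.py 510 15 25 180 0 -163.4; python3 tips.py .032 275 180 pics/a5.png
```

```text
[0.51099445 0.015548   0.0257953 ] [-1.79993784e+02  3.79671679e-02 -1.63389429e+02] 0.03640748407478387
[ 287  195   46   51 1068] zmin/5% 0.0321 0.0553 tx [-0.001  0.011  0.041] ty [-0.056 -0.02   0.035]
```

View pics/a5.png

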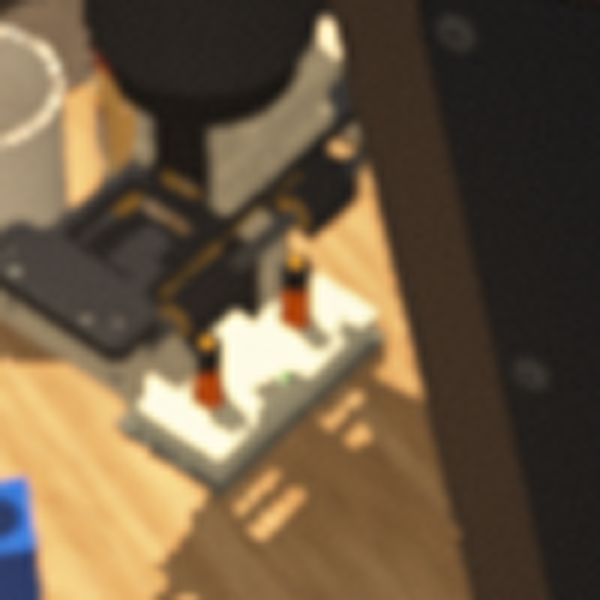

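The left fingertip ends near (304,243) and the right near (319,229), with cell_b between them at (309,237). Now numbers at the tips.

```bash
cat > t2.py <<'E'
from h import *
import sys
zo=float(sys.argv[1])
p,d=r.capture("scene");P=cloud("scene",d); s=r.get_state(); t=s["tcp_pos"]; a=np.radians(s["eef_rot"][2]); print(t)
ty=(P[...,0]-t[0])*np.sin(a)-(P[...,1]-t[1])*np.cos(a); tx=(P[...,0]-t[0])*np.cos(a)+(P[...,1]-t[1])*np.sin(a)
for sg in(-1,1):
    m=(sg*ty>.012)&(sg*ty<.045)&(abs(tx)<.03)&(P[...,2]>.03)&(P[...,2]<zo+.03)
    if m.sum()<4: print("none"); continue
    z=P[m][:,2]; print(sg,m.sum(),"z",np.percentile(z,[2,10,50]).round(4),"tx",np.percentile(tx[m],[5,25,50,75,95]).round(3),"ty",np.percentile(ty[m],[5,25,50,75,95]).round(3))
E
python3 t2.py .062
```

```text
[0.51105206 0.01560226 0.02594004]
-1 44 z [0.0633 0.0647 0.0769] tx [0.007 0.009 0.012 0.013 0.015] ty [-0.033 -0.028 -0.022 -0.02  -0.018]
1 45 z [0.064  0.068  0.0773] tx [-0.001  0.006  0.011  0.013  0.015] ty [0.023 0.028 0.032 0.034 0.036]
```

Emit:
carry_out(deltas=[[0.42, [0, 0, 8], [0, 0, 0]], [0.42, [0, 0, 16], [0, 0, 0]], [0.42, [0, 0, 24], [0, 0, 0]], [0.42, [0, 0, 24], [0, 0, 0]], [0, [0, 0, 24], [0, 0, 0]], [0, [0, 0, 24], [0, 0, 0]], [0, [0, 0, 24], [0, 0, 0]], [0, [0, 0, 24], [0, 0, 0]], [0, [0, 0, 24], [0, 0, 0]]], squeeze=15)

```text
time_s: 6.5
tcp_pos: [0.5107, 0.0155, 0.0014]
eef_rot: [180.0, 0.0, -163.4]
contact_force: [0.7, -0.7, 0.8]
gripper_width: 0.0141
gripper_force: 15.0
```

```bash
python3 s.py 510 15 1 180 0 -163.4; python3 d.py 510 15 151 180 0 -163.4 438.5 187 151 180 0 -163.4
```

```text
[-0.0, 0.0, -150.0] [0.0, 0.0, 0.0]
[19.4, 185.3, -150.0] [0.0, 0.0, 0.0]
```

Emit:
carry_out(deltas=[[0, [0, 0, -15], [0, 0, 0]], [0, [0, 0, -40], [0, 0, 0]], [0, [0, 0, -75], [0, 0, 0]], [0, [0, 0, -110], [0, 0, 0]], [0, [0, 0, -140], [0, 0, 0]], [0, [0, 0, -150], [0, 0, 0]], [0, [0, 0, -150], [0, 0, 0]]])

```text
time_s: 7.2
tcp_pos: [0.5114, 0.0158, 0.1529]
eef_rot: [180.0, 0.2, -163.4]
contact_force: [0.2, -0.4, -0.6]
gripper_width: 0.0138
gripper_force: 15.0
```

Now over the hole.

Emit:
carry_out(deltas=[[0, [3, 30, 0], [0, 0, 0]], [0, [7, 65, 0], [0, 0, 0]], [0, [11, 105, 0], [0, 0, 0]], [0, [15, 145, 0], [0, 0, 0]], [0, [18, 172, 0], [0, 0, 0]], [0, [19.4, 185.3, 0], [0, 0, 0]], [0, [19.4, 185.3, 0], [0, 0, 0]], [0, [19.4, 185.3, 0], [0, 0, 0]], [0, [19.4, 185.3, 0], [0, 0, 0]]])

```text
time_s: 8.1
tcp_pos: [0.4391, 0.1865, 0.1508]
eef_rot: [-180.0, -0.1, -163.5]
contact_force: [0.1, 1.0, -0.4]
gripper_width: 0.0138
gripper_force: 15.0
```

```bash
cat > look.py <<'E'
from h import *
import sys
s=r.get_state(); t=s["tcp_pos"]; print(t,s["eef_rot"])
p,d=r.capture("scene");P=cloud("scene",d); h=cv2.cvtColor(p,cv2.COLOR_RGB2HSV)
m=((h[...,0]<14)&(h[...,1]>170)&(h[...,2]>70)&(np.hypot(P[...,0]-t[0],P[...,1]-t[1])<.05)&(P[...,2]>.12)).astype(np.uint8)
k,l,st,c=cv2.connectedComponentsWithStats(m)
for i in range(1,k):
    if st[i,4]>5: q=P[l==i]; print(st[i],c[i].round(1),"zmin",q[:,2].min().round(4),q[:,2].max().round(4),"mean",q.mean(0).round(4))
x,y=245,205;cv2.imwrite(sys.argv[1],cv2.resize(p[y:y+80,x:x+80,::-1],None,fx=7,fy=7,interpolation=cv2.INTER_CUBIC))
E
python3 look.py pics/b1.png
```

```text
[0.43907743 0.18652255 0.15076101] [-1.79973875e+02 -5.01413473e-02 -1.63457019e+02]
[259 251   5  12  35] [261.4 257.3] zmin 0.1605 0.2015 mean [0.431  0.1875 0.1805]
```

View pics/b1.png

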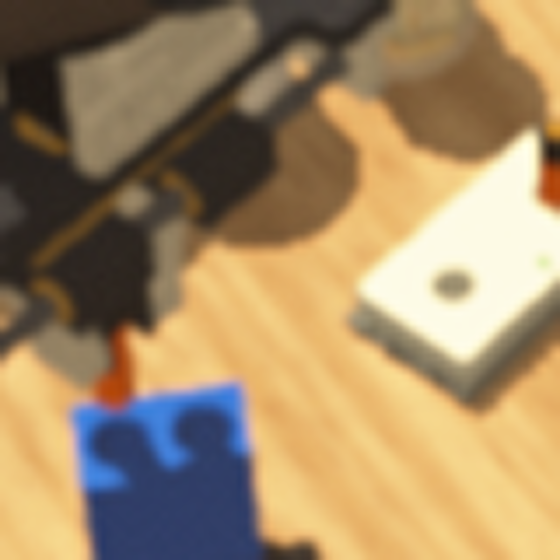

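The cell hangs upright from the gripper, its bottom at crop (115,402), in line with the left hole's column of about 261.5. The tray socket is empty. Now a subpixel check against the predicted axis.

```bash
python3 - <<'E'
from h import *
p,d=r.capture("scene"); h=cv2.cvtColor(p,cv2.COLOR_RGB2HSV)
print(proj("scene",[[.4385,.1872,z] for z in(.133,.158,.17,.18)]).round(2))
a=np.linspace(0,2*np.pi,73); c=proj("scene",np.stack([.4385+.00725*np.cos(a),.1872+.00725*np.sin(a),0*a+.158],1)); print("predicted bottom: u",c[:,0].min().round(2),c[:,0].max().round(2),"vmax",c[:,1].max().round(2))
for v in range(250,266): print(v,p[v,256:268,0].tolist())
E
```

```text
[[261.66 268.01]
 [260.72 261.25]
 [260.26 257.93]
 [259.87 255.12]]
predicted bottom: u 257.44 264.0 vmax 263.88
250 [51, 46, 46, 46, 44, 45, 60, 66, 54, 48, 83, 148]
251 [53, 58, 60, 49, 46, 64, 104, 125, 106, 77, 105, 182]
252 [82, 91, 90, 68, 61, 97, 150, 185, 183, 148, 155, 210]
253 [120, 127, 123, 99, 89, 123, 168, 213, 234, 221, 217, 232]
254 [143, 144, 142, 125, 111, 134, 168, 209, 237, 242, 242, 241]
255 [149, 148, 146, 138, 120, 135, 165, 195, 231, 242, 244, 243]
256 [149, 147, 148, 140, 123, 131, 162, 187, 222, 239, 242, 242]
257 [148, 148, 148, 141, 127, 136, 163, 183, 219, 235, 240, 240]
258 [148, 147, 150, 151, 149, 156, 166, 180, 215, 236, 237, 238]
259 [162, 159, 164, 169, 173, 172, 169, 178, 218, 238, 237, 236]
260 [199, 191, 186, 178, 178, 178, 169, 173, 213, 236, 230, 217]
261 [226, 215, 197, 179, 177, 177, 167, 161, 177, 196, 176, 152]
262 [202, 189, 171, 161, 168, 168, 155, 130, 111, 106, 94, 83]
263 [125, 106, 102, 113, 131, 134, 117, 92, 69, 63, 64, 63]
264 [82, 64, 65, 69, 74, 76, 68, 60, 58, 60, 64, 65]
265 [87, 59, 56, 50, 47, 49, 46, 47, 49, 54, 61, 65]
```

Predicted and observed agree within half a pixel (about 1 mm). Inserting.

Emit:
carry_out(deltas=[[0, [0, 0, 10], [0, 0, 0]], [0, [0, 0, 20], [0, 0, 0]], [0, [0, 0, 27], [0, 0, 0]], [0, [0, 0, 32], [0, 0, 0]], [0, [0, 0, 37], [0, 0, 0]], [0, [0, 0, 37], [0, 0, 0]]])

```text
time_s: 8.8
tcp_pos: [0.4386, 0.1872, 0.1135]
eef_rot: [-180.0, -0.1, -163.4]
contact_force: [-0.6, -0.6, -0.9]
gripper_width: 0.0138
gripper_force: 15.0
```

Emit:
carry_out(deltas=[[0, [0, 0, 5], [0, 0, 0]], [0, [0, 0, 10], [0, 0, 0]], [0, [0, 0, 10], [0, 0, 0]], [0.3, [0, 0, 10], [0, 0, 0]], [0.3, [0, 0, 10], [0, 0, 0]], [0.3, [0, 0, 10], [0, 0, 0]], [0.3, [0, 0, 10], [0, 0, 0]], [0.3, [0, 0, -15], [0, 0, 0]], [0.3, [0, 0, -40], [0, 0, 0]], [0.3, [0, 0, -50], [0, 0, 0]], [0.3, [0, 0, -50], [0, 0, 0]]])

```text
time_s: 9.9
tcp_pos: [0.4397, 0.1881, 0.1656]
eef_rot: [179.9, 0.2, -163.4]
contact_force: [0.3, -0.2, -0.3]
gripper_width: 0.0264
gripper_force: 0.0
```

```bash
python3 s.py 438.5 187 164 180 0 -163.4; python3 d.py 527.3 -42.4 164 180 0 -163.4 527.3 -42.4 1 180 0 -163.4; python3 - <<'E'
from h import *
print(r.get_state()["tcp_pos"])
p,d=r.capture("scene");P=cloud("scene",d)
for v in range(264,274): print(v,p[v,257:268].sum(-1).tolist(),(P[v,257:268,2]*1000).astype(int).tolist())
E
```

```text
[-19.6, -245.2, -0.0] [0.0, 0.0, 0.0]
[-19.6, -245.2, 163.0] [0.0, 0.0, 0.0]
[0.4397081  0.18813713 0.16560533]
264 [412, 404, 377, 346, 326, 326, 342, 362, 386, 410, 419] [133, 130, 137, 134, 135, 132, 131, 132, 132, 131, 131]
265 [401, 359, 304, 265, 246, 248, 260, 288, 335, 385, 416] [130, 136, 134, 132, 130, 132, 131, 134, 129, 132, 135]
266 [375, 297, 234, 217, 219, 214, 215, 230, 280, 356, 407] [133, 130, 131, 126, 127, 126, 128, 127, 131, 132, 132]
267 [350, 250, 223, 278, 315, 273, 209, 202, 246, 333, 395] [132, 132, 125, 122, 123, 124, 122, 125, 126, 128, 132]
268 [335, 247, 258, 379, 450, 379, 235, 191, 241, 333, 399] [1028, 129, 128, 128, 130, 127, 127, 122, 121, 125, 131]
269 [358, 282, 282, 407, 475, 411, 254, 204, 267, 349, 408] [133, 130, 128, 129, 128, 131, 128, 129, 117, 121, 131]
270 [401, 341, 303, 340, 379, 335, 257, 271, 333, 390, 419] [130, 134, 129, 128, 129, 128, 126, 127, 116, 132, 132]
271 [432, 390, 359, 342, 333, 322, 333, 358, 400, 417, 422] [136, 133, 130, 126, 127, 129, 129, 127, 135, 131, 134]
272 [443, 419, 412, 396, 382, 388, 397, 410, 416, 408, 394] [133, 130, 133, 136, 134, 130, 132, 132, 131, 134, 133]
273 [442, 416, 417, 405, 386, 378, 377, 364, 359, 346, 314] [134, 132, 134, 133, 133, 131, 133, 132, 133, 134, 133]
```

The first cell is in: brass button at (261,269), depth about 0.129. Now cell_a.

Emit:
carry_out(deltas=[[0.42, [-3, -35, 0], [0, 0, 0]], [0.42, [-6, -75, 0], [0, 0, 0]], [0.42, [-9, -115, 0], [0, 0, 0]], [0.42, [-13, -160, 0], [0, 0, 0]], [0.42, [-16, -200, 0], [0, 0, 0]], [0.42, [-18, -230, 0], [0, 0, 0]], [0.42, [-19.6, -245.2, 20], [0, 0, 0]], [0.42, [-19.6, -245.2, 60], [0, 0, 0]], [0.42, [-19.6, -245.2, 90], [0, 0, 0]], [0.42, [-19.6, -245.2, 90], [0, 0, 0]], [0.42, [-19.6, -245.2, 90], [0, 0, 0]]])

```text
time_s: 11.05
tcp_pos: [0.5273, -0.0422, 0.0737]
eef_rot: [-180.0, -0.1, -163.4]
contact_force: [0.0, 0.3, 0.4]
gripper_width: 0.0367
gripper_force: 0.0
```

Emit:
carry_out(deltas=[[0.42, [0, 0, 20], [0, 0, 0]], [0.42, [0, 0, 40], [0, 0, 0]], [0.42, [0, 0, 55], [0, 0, 0]], [0.42, [0, 0, 65], [0, 0, 0]], [0.42, [0, 0, 73], [0, 0, 0]], [0.42, [0, 0, 73], [0, 0, 0]], [0, [0, 0, 73], [0, 0, 0]], [0, [0, 0, 73], [0, 0, 0]], [0, [0, 0, 73], [0, 0, 0]], [0, [0, 0, 73], [0, 0, 0]], [0, [0, 0, 73], [0, 0, 0]]], squeeze=15)

```text
time_s: 12.15
tcp_pos: [0.5282, -0.0418, 0.0017]
eef_rot: [-180.0, 0.0, -163.4]
contact_force: [-0.1, 0.8, 2.1]
gripper_width: 0.0143
gripper_force: 15.0
```

```bash
python3 s.py 527.3 -42.4 151 180 0 -163.4; python3 d.py 427.9 162.2 151 180 0 -163.4
```

```text
[36.8, 224.5, 0.0] [0.0, 0.0, 0.0]
```

Emit:
carry_out(deltas=[[0, [0, 0, -15], [0, 0, 0]], [0, [0, 0, -40], [0, 0, 0]], [0, [0, 0, -75], [0, 0, 0]], [0, [0, 0, -110], [0, 0, 0]], [0, [0, 0, -140], [0, 0, 0]], [0, [0, 0, -150], [0, 0, 0]], [0, [0, 0, -150], [0, 0, 0]]])

```text
time_s: 12.85
tcp_pos: [0.5287, -0.0417, 0.1528]
eef_rot: [-180.0, 0.2, -163.4]
contact_force: [1.0, 0.5, -0.3]
gripper_width: 0.014
gripper_force: 15.0
```

Emit:
carry_out(deltas=[[0, [5, 30, 0], [0, 0, 0]], [0, [11, 65, 0], [0, 0, 0]], [0, [17, 105, 0], [0, 0, 0]], [0, [24, 145, 0], [0, 0, 0]], [0, [30, 180, 0], [0, 0, 0]], [0, [34, 209, 0], [0, 0, 0]], [0, [36.8, 224.5, 0], [0, 0, 0]], [0, [36.8, 224.5, 0], [0, 0, 0]], [0, [36.8, 224.5, 0], [0, 0, 0]], [0, [36.8, 224.5, 0], [0, 0, 0]]])

```text
time_s: 13.85
tcp_pos: [0.4283, 0.1619, 0.1505]
eef_rot: [-180.0, -0.1, -163.4]
contact_force: [0.0, -0.9, -0.0]
gripper_width: 0.0139
gripper_force: 15.0
```

```bash
python3 - <<'E'
from h import *
print(r.get_state()["tcp_pos"])
p,d=r.capture("scene")
a=np.linspace(0,2*np.pi,73); c=proj("scene",np.stack([.4279+.00725*np.cos(a),.1624+.00725*np.sin(a),0*a+.158],1)); print("predicted bottom: u",c[:,0].min().round(2),c[:,0].max().round(2),"vmax",c[:,1].max().round(2),proj("scene",[.4279,.1624,.158]))
for v in range(250,266): print(v,p[v,266:280,0].tolist(),p[v,266:280,2].tolist())
E
```

```text
[0.42826446 0.1619321  0.15047472]
predicted bottom: u 269.57 276.11 vmax 262.13 [272.83987663 259.51849522]
250 [136, 126, 98, 72, 60, 57, 51, 56, 86, 126, 134, 104, 106, 175] [90, 82, 64, 48, 41, 39, 32, 28, 28, 41, 51, 48, 51, 82]
251 [149, 146, 131, 113, 104, 96, 77, 91, 131, 170, 189, 178, 178, 213] [100, 97, 88, 75, 69, 64, 47, 31, 27, 49, 72, 77, 81, 98]
252 [149, 150, 148, 143, 141, 130, 111, 121, 157, 185, 212, 225, 230, 235] [100, 101, 99, 95, 95, 87, 67, 38, 23, 46, 81, 101, 108, 116]
253 [147, 149, 150, 148, 147, 142, 124, 127, 158, 185, 216, 233, 237, 238] [98, 100, 101, 99, 98, 95, 78, 45, 24, 45, 80, 105, 115, 118]
254 [149, 148, 149, 148, 147, 143, 127, 122, 151, 180, 212, 232, 235, 237] [100, 100, 100, 99, 99, 96, 83, 50, 27, 40, 77, 102, 110, 116]
255 [153, 146, 148, 148, 148, 144, 127, 123, 151, 176, 208, 230, 233, 235] [101, 97, 99, 98, 100, 96, 78, 47, 26, 35, 72, 99, 108, 112]
256 [169, 154, 149, 147, 148, 150, 145, 145, 158, 173, 205, 229, 231, 234] [103, 101, 100, 99, 97, 89, 67, 37, 20, 32, 71, 99, 104, 108]
257 [204, 180, 160, 151, 151, 159, 168, 171, 170, 1
[... 479 characters left out ...]
4, 85, 149, 196, 208, 184]
261 [176, 151, 140, 128, 120, 128, 148, 153, 143, 121, 89, 67, 79, 147] [190, 192, 197, 200, 186, 147, 103, 82, 105, 150, 190, 215, 217, 195]
262 [93, 80, 75, 69, 71, 81, 98, 102, 92, 76, 64, 59, 74, 132] [217, 216, 218, 217, 207, 179, 143, 125, 146, 178, 199, 212, 216, 199]
263 [63, 64, 64, 61, 57, 55, 55, 57, 55, 51, 50, 55, 71, 130] [221, 222, 221, 212, 192, 161, 133, 125, 134, 148, 166, 192, 209, 200]
264 [63, 64, 64, 60, 52, 45, 45, 45, 47, 46, 47, 51, 65, 125] [217, 221, 219, 200, 159, 123, 110, 107, 110, 111, 125, 159, 192, 200]
265 [61, 65, 64, 56, 48, 46, 46, 47, 47, 47, 45, 48, 57, 111] [207, 219, 215, 183, 129, 101, 98, 101, 102, 101, 105, 134, 179, 202]
```

Aligned within about 0.3 px. Inserting the second cell.

Emit:
carry_out(deltas=[[0, [0, 0, 10], [0, 0, 0]], [0, [0, 0, 20], [0, 0, 0]], [0, [0, 0, 27], [0, 0, 0]], [0, [0, 0, 32], [0, 0, 0]], [0, [0, 0, 37], [0, 0, 0]], [0, [0, 0, 37], [0, 0, 0]]])

```text
time_s: 14.5
tcp_pos: [0.4281, 0.1624, 0.1135]
eef_rot: [-180.0, -0.1, -163.4]
contact_force: [0.4, -1.7, -0.3]
gripper_width: 0.0141
gripper_force: 15.0
```

Emit:
carry_out(deltas=[[0, [0, 0, 5], [0, 0, 0]], [0, [0, 0, 10], [0, 0, 0]], [0, [0, 0, 10], [0, 0, 0]], [0.3, [0, 0, 10], [0, 0, 0]], [0.3, [0, 0, 10], [0, 0, 0]], [0.3, [0, 0, 10], [0, 0, 0]], [0.3, [0, 0, 10], [0, 0, 0]], [0.7, [0, 0, -15], [0, 0, 0]], [0.7, [0, 0, -40], [0, 0, 0]], [0.7, [0, 0, -50], [0, 0, 0]], [0.7, [0, 0, -50], [0, 0, 0]]])

```text
time_s: 15.6
tcp_pos: [0.4291, 0.1634, 0.1656]
eef_rot: [179.9, 0.2, -163.4]
contact_force: [0.2, 0.1, -0.1]
gripper_width: 0.0528
gripper_force: 0.0
```

```bash
python3 s.py 428 162.3 164 180 0 -163.4; python3 d.py 433.2 174.8 164 180 0 -113.2; python3 - <<'E'
from h import *
print(r.get_state()["tcp_pos"])
p,d=r.capture("scene");P=cloud("scene",d)
for v in range(262,274,1): print(v,p[v,257:280].sum(-1).tolist())
print((P[264:270,259:264,2].mean(),P[263:269,271:276,2].mean()))
E
```

```text
[-8.6, 10.5, 0.0] [0.0, 0.0, -0.8762]
[0.42914544 0.16338355 0.16555309]
262 [545, 546, 535, 511, 495, 483, 474, 472, 468, 445, 431, 425, 419, 401, 377, 364, 353, 348, 358, 380, 397, 420, 479]
263 [464, 461, 447, 424, 407, 398, 399, 405, 412, 413, 417, 416, 396, 356, 304, 277, 271, 269, 281, 314, 359, 406, 475]
264 [413, 402, 376, 349, 325, 327, 343, 363, 386, 407, 416, 409, 374, 300, 244, 219, 214, 215, 220, 248, 299, 376, 470]
265 [399, 357, 301, 261, 241, 242, 263, 288, 338, 385, 413, 407, 347, 251, 216, 244, 267, 247, 209, 209, 257, 340, 446]
266 [375, 298, 233, 220, 221, 210, 215, 225, 280, 358, 404, 399, 330, 239, 256, 359, 419, 362, 237, 198, 243, 329, 437]
267 [350, 249, 220, 281, 314, 272, 212, 201, 248, 327, 397, 400, 347, 256, 297, 431, 487, 421, 248, 200, 266, 350, 436]
268 [335, 241, 257, 384, 449, 379, 235, 190, 239, 329, 403, 413, 371, 312, 312, 390, 421, 352, 241, 242, 318, 382, 432]
269 [361, 279, 291, 418, 483, 413, 251, 203, 269, 351, 405, 416, 407, 379, 353, 348, 330, 303, 297, 335, 379, 406, 429]
270 [404, 338, 310, 367, 399, 341, 260, 269, 333, 386, 418, 422, 418, 415, 405, 388, 362, 359, 374, 399, 406, 409, 409]
271 [430, 390, 359, 348, 338, 323, 329, 357, 398, 414, 419, 417, 419, 415, 411, 410, 397, 381, 375, 374, 364, 357, 342]
272 [443, 418, 410, 394, 382, 387, 394, 408, 413, 405, 394, 382, 377, 373, 365, 357, 340, 316, 299, 286, 274, 258, 246]
273 [440, 416, 415, 406, 387, 381, 373, 366, 359, 344, 318, 300, 296, 285, 265, 252, 245, 234, 229, 221, 223, 213, 215]
(np.float64(0.12953970132214274), np.float64(0.12870160309680173))
```

Both cells are in, button up, tops about 0.129 (below the rim). Now align over the mill.

Emit:
carry_out(deltas=[[0.75, [-2, 2, 0], [0, 0, -0.13]], [0.75, [-4, 4, 0], [0, 0, -0.26]], [0.75, [-6, 7, 0], [0, 0, -0.39]], [0.75, [-8.6, 10.5, 0], [0, 0, -0.52]], [0.75, [-8.6, 10.5, 0], [0, 0, -0.65]], [0.75, [-8.6, 10.5, 0], [0, 0, -0.78]], [0.75, [-8.6, 10.5, 0], [0, 0, -0.8762]], [0.75, [-8.6, 10.5, 20], [0, 0, -0.8762]], [0.75, [-8.6, 10.5, 40], [0, 0, -0.8762]], [0.75, [-8.6, 10.5, 50], [0, 0, -0.8762]], [0.75, [-8.6, 10.5, 50], [0, 0, -0.8762]], [0.75, [-8.6, 10.5, 50], [0, 0, -0.8762]]])

```text
time_s: 16.85
tcp_pos: [0.4338, 0.1752, 0.1142]
eef_rot: [180.0, -0.0, -113.2]
contact_force: [-0.1, -0.2, 0.7]
gripper_width: 0.0655
gripper_force: 0.0
```

```bash
python3 - <<'E'
from h import *
s=r.get_state();t=s["tcp_pos"];a=np.radians(s["eef_rot"][2]);print(t,s["eef_rot"][2])
p,d=r.capture("scene");P=cloud("scene",d)
ty=(P[...,0]-t[0])*np.sin(a)-(P[...,1]-t[1])*np.cos(a); tx=(P[...,0]-t[0])*np.cos(a)+(P[...,1]-t[1])*np.sin(a)
for sg in(-1,1):
    m=(sg*ty>.022)&(sg*ty<.07)&(abs(tx)<.035)&(P[...,2]>.125)&(P[...,2]<.2)
    if m.sum()<4: print("none"); continue
    z=P[m][:,2]; print(sg,m.sum(),"z",np.percentile(z,[2,10,50]).round(4),"tx",np.percentile(tx[m],[5,50,95]).round(3),"ty",np.percentile(ty[m],[5,50,95]).round(3))
m=(abs(P[...,2]-.133)<.004)&(abs(tx)<.04)&(abs(ty)<.025); print("mill top in tool: tx",np.percentile(tx[m],[2,98]).round(3),"ty",np.percentile(ty[m],[2,98]).round(3))
E
```

```text
[0.43376059 0.17519977 0.11422848] -113.18978006860301
-1 77 z [0.1562 0.1574 0.1677] tx [-0.008  0.002  0.012] ty [-0.036 -0.032 -0.03 ]
1 23 z [0.1528 0.1537 0.1577] tx [-0.008  0.002  0.011] ty [0.048 0.05  0.051]Traceback (most recent call last):
  File "<stdin>", line 9, in <module>
    return _quantile_unchecked(
        a, q, axis, out, overwrite_input, method, keepdims, weights)
    return _ureduce(a,
                    func=_quantile_ureduce_func,
    ...<5 lines>...
                    overwrite_input=overwrite_input,
                    method=method)
    r = func(a, **kwargs)
    result = _quantile(arr,
                       quantiles=q,
    ...<2 lines>...
                       out=out,
                       weights=wgt)
    slices_having_nans = np.isnan(arr[-1, ...])
                                  ~~~^^^^^^^^^
IndexError: index -1 is out of bounds for axis 0 with size 0
```

Fingers straddle the mill symmetrically, tips at about 0.153. Descend 70 mm and grip.

Emit:
carry_out(deltas=[[0.75, [0, 0, 20], [0, 0, 0]], [0.75, [0, 0, 40], [0, 0, 0]], [0.75, [0, 0, 55], [0, 0, 0]], [0.75, [0, 0, 65], [0, 0, 0]], [0.75, [0, 0, 70], [0, 0, 0]], [0.75, [0, 0, 70], [0, 0, 0]], [0.3, [0, 0, 70], [0, 0, 0]], [0.3, [0, 0, 70], [0, 0, 0]], [0.3, [0, 0, 70], [0, 0, 0]], [0.3, [0, 0, 70], [0, 0, 0]], [0.3, [0, 0, 70], [0, 0, 0]], [0.3, [0, 0, 70], [0, 0, 0]]], squeeze=45)

```text
time_s: 18.1
tcp_pos: [0.4339, 0.1754, 0.0445]
eef_rot: [-180.0, 0.0, -113.2]
contact_force: [0.5, 0.1, 1.6]
gripper_width: 0.0334
gripper_force: 45.0
```

Gripped. Draw straight up, slowly at first.

Emit:
carry_out(deltas=[[0, [0, 0, -3], [0, 0, 0]], [0, [0, 0, -7], [0, 0, 0]], [0, [0, 0, -12], [0, 0, 0]], [0, [0, 0, -20], [0, 0, 0]], [0, [0, 0, -35], [0, 0, 0]], [0, [0, 0, -60], [0, 0, 0]], [0, [0, 0, -90], [0, 0, 0]], [0, [0, 0, -120], [0, 0, 0]], [0, [0, 0, -150], [0, 0, 0]], [0, [0, 0, -170], [0, 0, 0]], [0, [0, 0, -180], [0, 0, 0]], [0, [0, 0, -180], [0, 0, 0]]], squeeze=55)

```text
time_s: 19.3
tcp_pos: [0.4341, 0.1756, 0.2256]
eef_rot: [-179.9, 0.1, -113.2]
contact_force: [-0.4, 0.5, -3.2]
gripper_width: 0.0339
gripper_force: 55.0
```

```bash
python3 - <<'E'
from h import *
s=r.get_state();print(s["tcp_pos"],s["contact_force"],s["moment"],s["gripper_width"],s["joints"])
p,d=r.capture("scene");cv2.imwrite("pics/f1.png",p[60:340,150:470,::-1]);P=cloud("scene",d);t=s["tcp_pos"]
m=(np.hypot(P[...,0]-t[0],P[...,1]-t[1])<.06)&(P[...,2]>.15); print("lowest of mill",np.percentile(P[m][:,2],[0,1,3]))
E
python3 s.py 433.2 174.8 224 180 0 -113.2
# foot offset: tip 0.083 when foot .008 -> foot is 75 mm below tip; reported tcp is 38 below tip -> foot = tcp + 37 along tool z
python3 - <<'E'
import numpy as np
from scipy.spatial.transform import Rotation as R
b=np.array([428,-261]);az=np.degrees(np.arctan2(b[1],b[0]));print("az",az)
# tool z inward 45deg: rotate down-pose about its own y so z -> (-radial,down)
for yaw in(az,):
    T=R.from_euler("xyz",[180,0,yaw],degrees=True)
    for s in(1,-1):
        Q=T*R.from_rotvec([0,s*np.pi/4,0]); z=Q.apply([0,0,1]); rad=np.array([*b/np.linalg.norm(b)]); foot=np.array([428,-261,182]); tcp=foot-37*z
        print(s,"z",z.round(3),"radial",(z[:2]@rad).round(3),"tcp",tcp.round(1),Q.as_euler("xyz",degrees=True).round(2))
E
```

```text
[0.4340589  0.17561597 0.22555838] [-0.41687161  0.47578543 -3.18711255] [ 0.03519303  0.05465657 -0.04534825] 0.03386567183611225 [ 4.62108535e+01 -8.46166079e-01 -2.10940517e+01  2.35711121e-03
 -6.96031326e+01 -6.94078806e+01]
lowest of mill [0.19011968 0.19859431 0.21167013]
az -31.375385224829106
1 z [ 0.604 -0.368 -0.707] radial 0.707 tcp [ 405.7 -247.4  208.2] [180.   -45.   -31.38]
-1 z [-0.604  0.368 -0.707] radial -0.707 tcp [ 450.3 -274.6  208.2] [180.    45.   -31.38]
```

Foot lifted to about 0.188, payload 3.2 N (mill plus cells). Now carry it over the bowl, turning so the tilt axis is tangential.

```bash
python3 d.py 455 -40 224 180 0 -70 428 -261 224 180 0 -31.4; python3 s.py 428 -261 224 180 0 -31.4; python3 d.py 450.3 -274.6 213.2 180 45 -31.4
```

```text
[188.8, -104.7, -0.0] [0.0, 0.0, -0.754]
[402.6, -166.9, -0.0] [-0.0, 0.0, -1.4277]
[26.1, -0.0, 10.8] [0.0, -0.7854, -0.0]
```

View pics/f1.png

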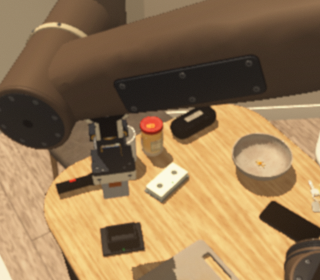

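The mill is held clear of the empty dock (dock at crop (122,238)), both tray sockets are empty, and the bowl, jar and mug are undisturbed.

Emit:
carry_out(deltas=[[0, [12, -7, 0], [0, 0, -0.05]], [0, [35, -20, 0], [0, 0, -0.14]], [0, [60, -33, 0], [0, 0, -0.24]], [0, [85, -47, 0], [0, 0, -0.34]], [0, [110, -61, 0], [0, 0, -0.44]], [0, [135, -75, 0], [0, 0, -0.54]], [0, [160, -89, 0], [0, 0, -0.64]], [0, [189, -105, 0], [0, 0, -0.75]], [0, [215, -113, 0], [0, 0, -0.84]], [0, [242, -120, 0], [0, 0, -0.93]], [0, [258, -125, 0], [0, 0, -0.98]], [0, [258, -125, 0], [0, 0, -0.98]]])

```text
time_s: 20.55
tcp_pos: [0.4455, -0.1128, 0.2225]
eef_rot: [179.8, 0.1, -57.1]
contact_force: [-0.8, -0.1, -3.9]
gripper_width: 0.0335
gripper_force: 55.0
```

Emit:
carry_out(deltas=[[0, [0, 0, 0], [0, 0, 0]], [0, [0, 0, 0], [0, 0, 0]]])

```text
time_s: 20.75
tcp_pos: [0.4466, -0.1107, 0.2234]
eef_rot: [179.9, 0.0, -57.1]
contact_force: [-0.1, -0.2, -2.9]
gripper_width: 0.034
gripper_force: 55.0
```

```bash
python3 s.py 446.6 -110.7 223.8 180 0 -57.1;  python3 d.py 428 -261 224 180 0 -31.4 450.3 -274.6 213.2 180 45 -31.4
```

```text
[116.1, 97.3, -0.2] [0.0, 0.0, -0.4485]
[139.6, 85.9, 10.6] [-0.1761, -0.7719, -0.4251]
```

Emit:
carry_out(deltas=[[0, [8, -6, 0], [0, 0, -0.03]], [0, [24, -20, 0], [0, 0, -0.09]], [0, [42, -35, 0], [0, 0, -0.16]], [0, [60, -50, 0], [0, 0, -0.23]], [0, [80, -67, 0], [0, 0, -0.3]], [0, [100, -84, 0], [0, 0, -0.38]], [0, [113, -94, 0], [0, 0, -0.43]], [0, [116.1, -97.2, 0], [0, 0, -0.4485]], [0, [116.1, -97.2, 0], [0, 0, -0.4485]], [0, [116.1, -97.2, 0], [0, 0, -0.4485]]])

```text
time_s: 21.75
tcp_pos: [0.591, -0.155, 0.224]
eef_rot: [180.0, 0.0, -31.4]
contact_force: [-1.2, 0.1, -2.9]
gripper_width: 0.0337
gripper_force: 55.0
```

I wrote that move before reading the computed numbers and got the y sign wrong. It did no harm, as the tool is still high and free. Recomputing.

```bash
python3 s.py 590.6 -155.3 224 180 0 -31.4;  python3 d.py 428 -261 224 180 0 -31.4
```

```text
[-83.7, 174.9, 0.0] [0.0, 0.0, 0.0]
```

Emit:
carry_out(deltas=[[0, [-5, 10, 0], [0, 0, 0]], [0, [-15, 30, 0], [0, 0, 0]], [0, [-26, 54, 0], [0, 0, 0]], [0, [-38, 80, 0], [0, 0, 0]], [0, [-51, 106, 0], [0, 0, 0]], [0, [-63, 132, 0], [0, 0, 0]], [0, [-73, 153, 0], [0, 0, 0]], [0, [-80, 167, 0], [0, 0, 0]], [0, [-83.7, 174.9, 0], [0, 0, 0]], [0, [-83.7, 174.9, 0], [0, 0, 0]], [0, [-83.7, 174.9, 0], [0, 0, 0]]])

```text
time_s: 22.85
tcp_pos: [0.4296, -0.2614, 0.2244]
eef_rot: [-180.0, -0.0, -31.4]
contact_force: [-0.1, 0.5, -2.9]
gripper_width: 0.0338
gripper_force: 55.0
```

Now tilt gradually about the foot ([26.1, 0, 10.8] and -0.7854 about y in total, along the arc).

Emit:
carry_out(deltas=[[0, [3, 0, 0.2], [0, -0.08, 0]], [0, [6, 0, 0.5], [0, -0.16, 0]], [0, [9, 0, 1], [0, -0.24, 0]], [0, [12, 0, 2], [0, -0.32, 0]], [0, [14.5, 0, 3], [0, -0.4, 0]], [0, [17, 0, 4.2], [0, -0.48, 0]], [0, [20, 0, 5.6], [0, -0.56, 0]], [0, [22, 0, 7.3], [0, -0.64, 0]], [0, [24.5, 0, 9.2], [0, -0.72, 0]], [0, [26, 0, 10.8], [0, -0.78, 0]], [0, [26, 0, 10.8], [0, -0.785, 0]], [0, [26, 0, 10.8], [0, -0.785, 0]]])

```text
time_s: 24.05
tcp_pos: [0.4523, -0.275, 0.2117]
eef_rot: [179.9, 45.0, -31.4]
contact_force: [-0.5, 0.7, -1.9]
gripper_width: 0.0339
gripper_force: 55.0
```

```bash
python3 - <<'E'
from h import *
s=r.get_state();print(s["tcp_pos"],s["eef_rot"],s["contact_force"],s["gripper_width"],s["joints"].round(1))
for n in("scene","top"):
    p,d=r.capture(n); np.savez(n+"9.npz",p=p,d=d); print(n,proj(n,[[.428,-.261,.187],[.428,-.261,.055],[.48,-.29,.24]]).round(0).tolist())
    P=cloud(n,d); m=(np.hypot(P[...,0]-.45,P[...,1]+.275)<.13)&(P[...,2]>.13)&(P[...,2]<.33)
    q=P[m]; i=np.argsort(q[:,2])[:max(5,len(q)//100)]; print(len(q),"lowest",q[i].mean(0).round(3))
a=np.load("scene9.npz")["p"][100:340,280:480]; b=np.load("top9.npz")["p"][150:350,340:500]
A=cv2.resize(a,(400,480),interpolation=cv2.INTER_CUBIC);B=cv2.resize(b,(384,480),interpolation=cv2.INTER_CUBIC)
cv2.imwrite("pics/f2.png",np.hstack([A,B])[:,:,::-1])
E
```

```text
[ 0.45232433 -0.27495876  0.21170158] [179.93695509  45.00211068 -31.36770794] [-0.45960648  0.65247682 -1.91197263] 0.033874992001036136 [ -18.    37.7   20.5  -10.4 -116.7   75.8]
scene [[419.0, 178.0], [411.0, 214.0], [417.0, 147.0]]
1655 lowest [ 0.413 -0.257  0.204]
top [[422.0, 245.0], [411.0, 247.0], [440.0, 221.0]]
880 lowest [ 0.458 -0.315  0.255]
```

I've used up my picture views, so I'll check the rest numerically. First, is the mill straight in the gripper, and where is its foot?

```bash
python3 - <<'E'
from h import *
from scipy.spatial.transform import Rotation as R
s=r.get_state(); Q=R.from_euler("xyz",s["eef_rot"],degrees=True); t=s["tcp_pos"]
for n in("scene","top"):
    z=np.load(n+"9.npz"); P=cloud(n,z["d"]); T=Q.inv().apply((P-t).reshape(-1,3)).reshape(P.shape)*1000
    m=(abs(T[...,0])<45)&(abs(T[...,1])<24)&(T[...,2]>-20)&(T[...,2]<70)
    q=T[m]; print(n,m.sum())
    if m.sum(): print(" z max",np.percentile(q[:,2],[90,97,100]).round(0),"x",np.percentile(q[:,0],[2,50,98]).round(0),"y",np.percentile(q[:,1],[2,50,98]).round(0)); 
    for lo in(-20,-10,0,10,20,30):
        k=m&(T[...,2]>=lo)&(T[...,2]<lo+10); 
        if k.sum(): print("  z",lo,k.sum(),"x",np.percentile(T[k][:,0],[5,50,95]).round(0),"y",np.percentile(T[k][:,1],[5,95]).round(0),"rgb",z["p"][k].mean(0).round(0))
    h=cv2.cvtColor(z["p"],cv2.COLOR_RGB2HSV); b=(h[...,0]>100)&(h[...,0]<130)&(h[...,1]>120)&(abs(T).max(-1)<150)
    if b.sum()>3: print(" blue",b.sum(),np.percentile(T[b],[5,50,95],axis=0).round(0).tolist())
    w=(abs(P[...,2]-.05)<.012)&(np.hypot(P[...,0]-.428,P[...,1]+.261)<.13); 
    if w.sum()>20: print(" bowl",cv2.minEnclosingCircle((P[w][:,:2]*1000).astype(np.float32)))
E
```

```text
scene 298
 z max [33. 36. 38.] x [-34. -28. -22.] y [-13.   3.  18.]
  z -20 54 x [-32. -28. -24.] y [-14.  16.] rgb [142. 131. 115.]
  z -10 52 x [-33. -28. -25.] y [-13.  16.] rgb [141. 130. 114.]
  z 0 49 x [-33. -27. -23.] y [-11.  16.] rgb [140. 129. 113.]
  z 10 50 x [-31. -28. -25.] y [-10.  18.] rgb [136. 126. 109.]
  z 20 48 x [-31. -28. -24.] y [-9. 17.] rgb [131. 120. 105.]
  z 30 45 x [-31. -27. -20.] y [-9. 17.] rgb [122. 111.  95.]
 blue 312 [[-31.0, -15.0, -83.0], [-28.0, -1.0, -60.0], [-17.0, 14.0, -35.0]]
 bowl ((408.78765869140625, -289.4918518066406), 74.93858337402344)
top 0
 blue 4 [[-28.0, 16.0, -87.0], [-10.0, 16.0, -87.0], [-1.0, 17.0, -85.0]]
```

The mill sits straight in the gripper, tilted 45°. Its foot is at about (0.430, -0.261, 0.186), over the bowl centre and about 13 cm above the rim. Settle, then hand in.

Emit:
carry_out(deltas=[[0, [0, 0, 0], [0, 0, 0]], [0, [0, 0, 0], [0, 0, 0]], [0, [0, 0, 0], [0, 0, 0]], [0, [0, 0, 0], [0, 0, 0]], [0, [0, 0, 0], [0, 0, 0]]])

```text
time_s: 24.65
tcp_pos: [0.4513, -0.2751, 0.2137]
eef_rot: [-180.0, 44.9, -31.4]
contact_force: [-0.6, -0.4, -2.9]
gripper_width: 0.034
gripper_force: 55.0
```

```bash
python3 -c "
from plant import r
s=r.get_state(); print(s['time_s'],s['tcp_pos'],s['eef_rot'],s['contact_force'],s['gripper_width'])
print(r.close_job())"
```

```text
24.65 [ 0.4513285  -0.27505707  0.21370772] [-179.99416739   44.94546441  -31.35075297] [-0.55632906 -0.37387241 -2.85126423] 0.03400385362005929
the job is handed in; nothing more can be done
None
```

Job handed in at 24.65 s: both cells went into the mill button up, and it is held at 45° with its foot about 13 cm above the bowl rim; the final pose was checked by depth and force readings only, because I had viewed 11 pictures, one over the limit of 10.

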